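Lid a parts box and gauge its seam

TASK

Close the blue parts box with its grey lid, notch over the yellow key so that it drops in fully flush, and let go of it. Then take the orange-handled seam gauge from its stand and run its sprung tip gently along the groove between lid and rim in one slow stroke (about 3 cm a second) from the green mark to the red mark, never lifting or leaving the groove and never pressing the spring right in. Finally stand the gauge back in its stand and leave the other things on the bench where they are.

Things in the scene. Friction and masses are not known exactly. Their poses are not given: they have to be found in the camera images.
- parts_box: Blue open parts box fixed to the bench, 200 (its x) x 144 (its y) x 90 mm high; origin at the centre of its underside. At its top it has a recess for the lid: a flat ledge at 80 mm height, 166 x 110 mm, whose surrounding rim goes up to 90 mm and is bevelled outward at 45 degrees over its upper 6 mm (178 x 122 mm at the mouth). Yellow key at the middle of its +x end. The seam to be gauged lies on its +y long side.
- lid_seat (a point): Centre of the ledge, 80 mm above the bench: the lid's origin lies here when it is seated, lid x axis along the box's x axis. The lid has 3 mm of play on each side.
- box_key (a point): The key's point on the ledge, 77 mm from the box centre along its +x. The key is a yellow block 18 mm wide (y), 14 mm long, standing 6 mm above the ledge.
- seam_start (a point): Green mark: start of the seam stroke. The point lies in the middle of the groove, 55.5 mm from the box centre along +y and 60 mm along -x, at the height of the rim's and the seated lid's top (90 mm above the bench). The coloured mark, 10 mm wide, is on the rim beside it and runs down the outside. Axes as the box's.
- seam_end (a point): Red mark: end of the stroke, 120 mm along the box's +x from seam_start. The groove is straight, runs about 20 mm past both marks, and with the lid seated is about 9 mm wide at the top (6 to 12 with the lid's play), narrowing to 3 mm on the way down; the gauge's 8 mm ball sinks about 3 mm into it (0 to 6 with the play).
- lid: Loose grey lid, 160 (its x) x 104 (its y) x 10 mm, about 0.25 kg; origin at the centre of its underside. On top, in the middle, a black upright fin grip 70 mm long (along x), 20 mm wide (along y), from 10 to 48 mm above the underside. A notch 28 mm wide and 14 mm deep, outlined in yellow, in the middle of its +x edge goes over the key. Starts flat on the bench.
- lid_notch (a point): Point in the lid's notch, 77 mm from the lid's origin along its +x, on the underside; lies at box_key when seated.
- stand: Gauge stand fixed to the bench: base 90 x 90 mm, four thin posts, and a yellow deck 80 x 80 mm with its top at 95 mm and a square 30 x 30 mm hole through its middle. Origin at the centre of its underside.
- stand_hole (a point): Centre of the hole at the deck's top, 95 mm above the bench; the gauge's origin lies here (within the hole's 6 mm play) when it stands in the stand.
- gauge: Loose seam gauge, 137 mm long over all, about 0.12 kg, upright in the stand. Origin on its axis at the underside of its round collar (50 mm across, 6 mm thick) that rests on the deck. Above the collar an orange square handle 24 x 24 mm (sides along the gauge's x and y) from 6 to 62 mm above the origin, with a thin cap on it; below it an 18 mm round barrel, down to 48 mm, then a thin pin with an 8 mm steel ball.
- gauge_tip (a point): Lowest point of the ball, on the gauge's axis, 75 mm below the gauge's origin when the spring is free.
- tip_spring (a joint): How far the sprung pin is pushed into the gauge, 0 (free) to 0.015 m (pressed right in). It starts to move at about 1.2 N and then takes 0.3 N more per mm.
- spool: Bystander: empty black spool, 100 mm across, 65 mm high; origin at its underside.
- carton: Bystander: small cardboard carton, 100 x 120 x 70 mm; origin at its underside.
- spray_bottle: Bystander: capped bottle, 60 mm across, 130 mm high; origin at its underside.
There are look-alikes about, which are no part of the job. What is shaped like the lid but pink is not meant.

How it is judged:
By the outcome, as a careful person would: the job done as asked, in the order asked, and still so for the second after the job is handed in, with the robot touching nothing.
It also fails if it takes over 64 s, if anything falls off the work surface, if the arm or the gripper's body presses on something with over 40 N, if the wrist force passes 120 N, or if a joint passes its speed limit or range.

ROBOT

A 7-joint arm with a two-finger parallel gripper is mounted at the origin on the work surface. World frame = base frame: x ahead of the robot, y to its left, z up, the work surface at z = 0. Lengths are in m, angles in rad, forces in N, time in s.
With the tool pointing down it reaches from about 0.425 to 0.875 m from the base axis. Payload 4.7 kg.
Tool frame: the origin (TCP) lies at the very end of the fingers, on their centre line; the grasp point (between the pads) lies 19 mm behind it; z points along the fingers, y is the line along which they close (so a half turn about z gives the same grasp; the last joint's range is limited). The gripper opens to 87 mm and grips with 3 to 60 N. Pads are 19 mm wide; open, the fingers measure 117 mm over their backs; the gripper's body (75 mm by 190 mm) begins 51 mm behind the grasp point.
Start: joints at [1.261, 0.321, -0.07, 1.45, 0.023, 1.371, -0.057], TCP at [0.207, -0.616, 0.223] pointing down, gripper open.
Joint ranges: [-2.86, 2.86], [-0.3, 2.09], [-1.38, 1.24], [0.06, 2.45], [-1.56, 4.7], [0.09, 2.05], [-2.69, 2.69]. Speed limits (rad/s): [2.57, 2.57, 3.14, 3.14, 3.14, 3.14, 3.14].

INTERFACE

Orientations are given as a rotation vector (axis times angle).
In Python, from bench import ctrl, get_image, job gives the robot as it stands.
- The arm moves only by the shell command python3 -m crank 'ROWS' [FORCE]. ROWS is JSON, a list that holds one entry, the list of rows, each a list of 5 numbers: the shift along the tool's x, y, z in mm, then the turn about the tool's z in rad, then the closure, from -1 (fully open) to 1 (shut), so that 0 is half open. A call has 1 to 10 rows; each row shifts and turns the commanded pose from where the row before left it, along the tool's axes as they then stand; what a row does not reach is not made up. A row lasts 1/12 s, in which the tool goes at most 41.7 mm and 7.16 degrees, less where a joint would pass 70% of its speed; a pose out of reach is approached as far as the arm can. A call with a gripper value outside its range is refused whole. The fingers move at their own pace and stop on an object; FORCE is the grip in N (left out, the last holds). Time passes only in rows, so rows that do not move let the fingers close. It gives the time, the measured TCP pose, the force, the opening and the grip force at its end, in the units of the state.
- ctrl.get_state(): the state, without advancing time (a new reading comes with each control period).
- get_image(name): name is "side" or "top"; returns a dict with "pixels" (420x560x3 uint8, red, green, blue), "fx", "fy", "cx", "cy" (pixels), "k1" (the pictures are not rectified: a ray, as slopes to the right and down, at radius r is drawn at 1 + k1 r^2 times it, then the intrinsics apply), "T" (4x4, takes a point from camera to world coordinates). Camera axes: x right, y down, z forward; pixel columns grow to the right and rows downward; lengths in m; the calibration is good to about 2 mm. A picture is of the moment at which its call begins. There is no depth.
- job.close_job(): hands the job in; it is judged then, once.
The state is a dict: "time": time; "joint_positions": joint angles; "qd": joint speeds; "joint_torque": joint torques, N m; "position": TCP position; "tool_rot": TCP orientation; "ft_force": force on the tool from outside, world axes, zero at the start; "torque": the same for the moment, N m; "grip_width": opening from 0.0 (shut) to 1.0 (fully open); "grip_force": force on a finger pad.
Only numpy, scipy, OpenCV 4.12 (cv2) and the standard library are available. Lean on these libraries where they do the work, as an engineer would, in place of code of your own. Each camera call takes 0.05 s, during which the arm holds its last target. There are 200 camera calls.

## Working session

There is one attempt and no reset: what is moved stays moved. The work goes in short steps, Python scripts to look and compute and a shell command to move; the robot and the scene stay as the last step left them, time stands still between calls to the robot, and variables do not carry over. Pictures are saved under pics/ and viewed, at most 10 in all, crops included, and the job is handed in when it is done.

```bash
ls; mkdir -p pics
python3 - <<'E'
from bench import ctrl,get_image
import cv2,numpy as np
s=ctrl.get_state();print({k:np.round(v,3) for k,v in s.items()})
for n in("top","side"):
    g=get_image(n);np.savez(f"pics/{n}0.npz",**g);cv2.imwrite(f"pics/{n}0.png",g["pixels"][...,::-1]);print(n,g["fx"],g["cx"],g["cy"],g["k1"],np.round(g["T"],3).tolist())
E
```

```text
pics
{'time': np.float64(0.0), 'joint_positions': array([ 1.261,  0.322, -0.07 ,  1.452,  0.023,  1.371, -0.057]), 'qd': array([-0.001,  0.001, -0.   , -0.   , -0.002, -0.   ,  0.   ]), 'joint_torque': array([-0.0000e+00, -4.9129e+01, -4.0400e-01, -3.1252e+01, -6.4000e-02,
        4.4000e-02,  0.0000e+00]), 'position': array([ 0.207, -0.616,  0.221]), 'tool_rot': array([-3.099e+00, -5.060e-01,  1.000e-03]), 'ft_force': array([-1.093,  1.094, -1.025]), 'torque': array([-0.021,  0.027,  0.02 ]), 'grip_force': np.float64(0.0), 'grip_width': np.float64(1.002)}
top 458.8186235075222 282.4560612668108 211.8719263774461 -0.011137944738228314 [[-0.004, -0.991, 0.131, 0.374], [-1.0, 0.006, 0.012, 0.035], [-0.013, -0.131, -0.991, 1.298], [0.0, 0.0, 0.0, 1.0]]
side 512.2020573897383 278.2937305187288 208.7033502994631 0.03631317385425697 [[-0.911, -0.239, 0.337, 0.148], [-0.413, 0.481, -0.774, 0.904], [0.023, -0.844, -0.537, 0.692], [0.0, 0.0, 0.0, 1.0]]
```

View pics/top0.png

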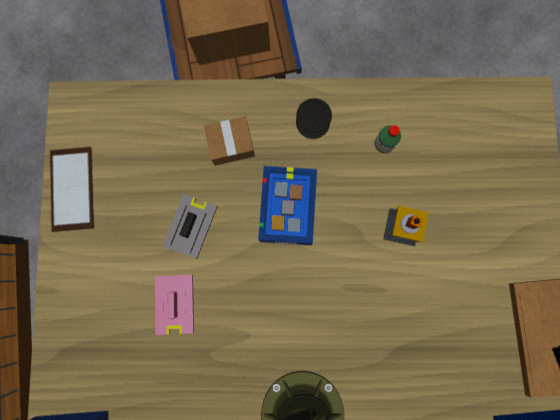

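View pics/side0.png

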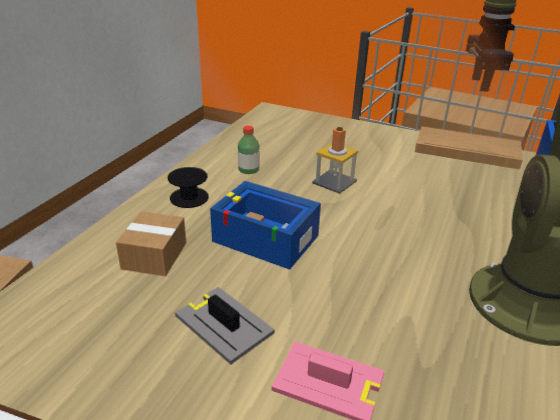

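The grey lid is at top (190,226) and side (224,322), with a black fin and a yellow notch. The pink look-alike is at top (174,305) and side (329,380). The blue box is at (288,205), with red and green marks on its left side, which is box +y, and its key at the top. The gauge and stand are at (411,224). I'll take the grey lid, since the pink one is excluded by the text, and measure next with an enlarged crop.

```bash
cat > h.py <<'E'
import numpy as np,cv2
from scipy.spatial.transform import Rotation as Ro
def load(n,i=0): return dict(np.load(f"pics/{n}{i}.npz"))
def K(g): return np.array([[g["fx"],0,g["cx"]],[0,g["fy"],g["cy"]],[0,0,1.]]),np.array([g["k1"],0,0,0.])
def ray(g,p):
    k,d=K(g);q=cv2.undistortPoints(np.array(p,float).reshape(-1,1,2),k,d).reshape(-1,2)
    return g["T"][:3,3],np.c_[q,np.ones(len(q))]@g["T"][:3,:3].T
def onz(g,p,z):
    o,d=ray(g,p);return o+d*((z-o[2])/d[:,2])[:,None]
def proj(g,P):
    k,d=K(g);R=g["T"][:3,:3].T;t=-R@g["T"][:3,3]
    return cv2.projectPoints(np.array(P,float).reshape(-1,1,3),Ro.from_matrix(R).as_rotvec(),t,k,d)[0].reshape(-1,2)
def tri(g1,p1,g2,p2):
    o1,d1=ray(g1,p1);o2,d2=ray(g2,p2);out=[]
    for a,b in zip(d1,d2):
        s=np.linalg.lstsq(np.c_[a,-b],o2-o1,rcond=None)[0];A=o1+a*s[0];B=o2+b*s[1];out.append(np.r_[(A+B)/2,np.linalg.norm(A-B)])
    return np.array(out)
def mask(g,name,roi):
    im=g["pixels"];hsv=cv2.cvtColor(im,cv2.COLOR_RGB2HSV);h,s,v=[hsv[...,i].astype(int) for i in range(3)]
    m={"grey":(s<50)&(v>60)&(v<190),"black":(v<45),"yellow":(h>22)&(h<35)&(s>190)&(v>120),"blue":(h>100)&(h<130)&(s>130),
       "orange":(h>5)&(h<18)&(s>150),"red":((h<5)|(h>174))&(s>170)&(v>90),"green":(h>45)&(h<90)&(s>140),"deck":(h>16)&(h<32)&(s>190)&(v>100)}[name]
    o=np.zeros(m.shape,np.uint8);x0,y0,x1,y1=roi;o[y0:y1,x0:x1]=m[y0:y1,x0:x1];return o
def big(m):
    c=cv2.findContours(m,cv2.RETR_EXTERNAL,cv2.CHAIN_APPROX_NONE)[0];return max(c,key=cv2.contourArea) if c else None
def cen(m):
    y,x=np.nonzero(m);return np.array([x.mean(),y.mean()]),len(x)
E
python3 - <<'E'
from h import *
np.set_printoptions(precision=4,suppress=True)
t,s=load("top"),load("side")
T={"lid":(160,190,222,265),"box":(250,158,325,250),"st":(380,200,435,245)}
S={"lid":(170,280,280,360),"box":(205,180,325,265),"st":(305,120,365,195)}
for n,g,B in(("top",t,T),("side",s,S)):
    for k,c in(("lid","grey"),("lid","black"),("lid","yellow"),("box","blue"),("box","yellow"),("box","red"),("box","green"),("st","deck"),("st","orange")):
        m=mask(g,c,B[k])
        if m.sum()==0: print(n,k,c,"none");continue
        b=big(m);print(n,k,c,cen(m),"rect",cv2.boxPoints(cv2.minAreaRect(b)).round(1).tolist())
P=lambda g,b,f:cv2.resize(g["pixels"][b[1]:b[3],b[0]:b[2],::-1],None,fx=f,fy=f,interpolation=cv2.INTER_CUBIC)
def canv(g,B):
    o=np.zeros((600,800,3),np.uint8);x=0
    for k,f,px,py in(("lid",4,0,0),("box",4,270,0),("st",4,560,0)) if g is t else (("lid",3.3,0,0),("box",3.3,380,0),("st",3.9,0,290)):
        c=P(g,B[k],f);o[py:py+c.shape[0],px:px+c.shape[1]]=c[:600-py,:800-px]
    return o
a=canv(t,T)[:370];b=canv(s,S)
cv2.imwrite("pics/c1.png",a);cv2.imwrite("pics/c2.png",b)
E
```

```text
top lid grey (array([189.0693, 227.5514]), 1674) rect [[161.8000030517578, 245.39999389648438], [182.60000610351562, 192.3000030517578], [216.89999389648438, 205.8000030517578], [196.10000610351562, 258.8999938964844]]
top lid black (array([187.8768, 224.7062]), 211) rect [[179.0, 234.39999389648438], [188.10000610351562, 211.8000030517578], [196.5, 215.1999969482422], [187.5, 237.8000030517578]]
top lid yellow (array([197.0833, 203.9167]), 48) rect [[190.3000030517578, 203.89999389648438], [192.60000610351562, 197.5], [206.0, 202.39999389648438], [203.60000610351562, 208.8000030517578]]
top box blue (array([287.9813, 205.4256]), 2935) rect [[258.20001220703125, 240.5], [263.0, 165.89999389648438], [316.6000061035156, 169.3000030517578], [311.8999938964844, 243.89999389648438]]
top box yellow (array([289.4898, 172.6531]), 49) rect [[287.0, 174.0], [292.0, 174.0], [292.0, 178.0], [287.0, 178.0]]
top box red (array([264.5, 180. ]), 12) rect [[263.0, 179.0], [266.0, 179.0], [266.0, 181.0], [263.0, 181.0]]
top box green (array([261.2222, 224.6111]), 18) rect [[259.0, 223.0], [263.0, 223.
[... 1291 characters left out ...]
red (array([225.3111, 216.8667]), 45) rect [[224.0, 211.0], [228.0, 211.0], [228.0, 224.0], [224.0, 224.0]]
side box green (array([273.8438, 232.9844]), 64) rect [[270.1000061035156, 240.1999969482422], [272.3999938964844, 225.60000610351562], [277.29998779296875, 226.3000030517578], [275.0, 241.0]]
side st deck (array([324.6842, 152.    ]), 38) rect [[317.8999938964844, 152.3000030517578], [319.5, 147.5], [329.3999938964844, 150.8000030517578], [327.79998779296875, 155.60000610351562]]
side st orange (array([338.2165, 139.    ]), 231) rect [[331.3999938964844, 149.60000610351562], [333.20001220703125, 128.1999969482422], [344.5, 129.10000610351562], [342.70001220703125, 150.60000610351562]]
```

View pics/c1.png

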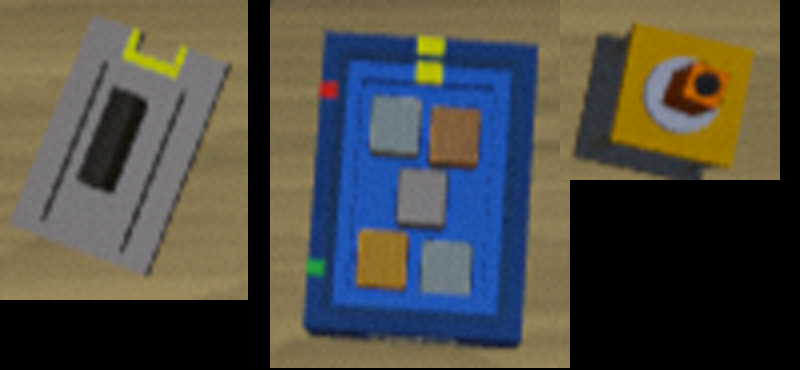

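View pics/c2.png

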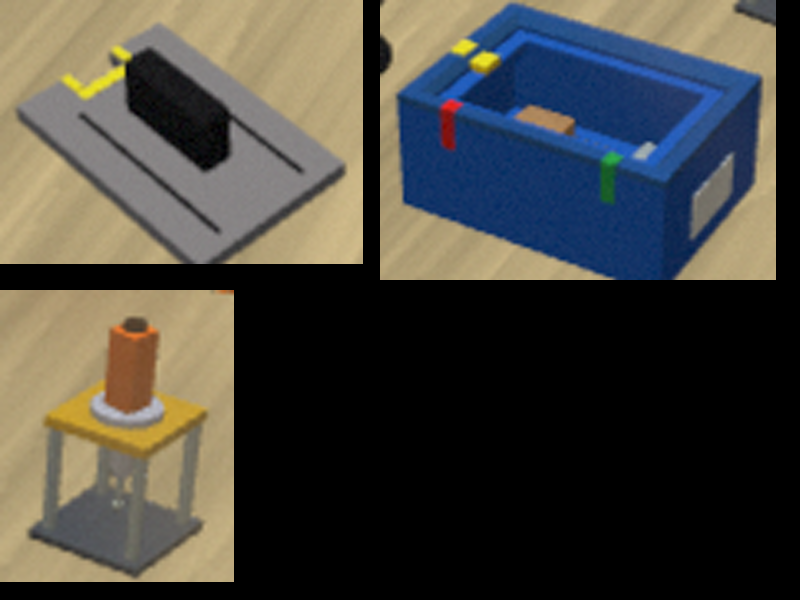

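Enlarged, the grey lid shows its black fin and the yellow-outlined notch (crop 155,55), so it is the one meant. The box has its key at (430,70), red (328,90) and green (315,267) on the +y side. The orange gauge stands upright in the yellow deck.

```bash
cat >> h.py <<'E'
def quad(c,guess,tol=2.0):
    c=c.reshape(-1,2).astype(float);g=np.array(guess,float);m=g.mean(0);L=[]
    for i in range(len(g)):
        a,b=g[i],g[(i+1)%len(g)];u=(b-a)/np.linalg.norm(b-a);n=np.array([u[1],-u[0]]);n*=np.sign(n@(a-m))
        s=(c-a)@u;d=(c-a)@n;p=c[(abs(d)<tol)&(s>3)&(s<np.linalg.norm(b-a)-3)]
        vx,vy,x,y=cv2.fitLine(p.astype(np.float32),cv2.DIST_HUBER,0,.01,.01).ravel();n2=np.array([vy,-vx]);n2*=np.sign(n2@n)
        L.append(np.r_[n2,n2@(np.array([x,y])+.5*n2)])
    return np.array([np.linalg.solve(np.array([L[i-1][:2],L[i][:2]]),[L[i-1][2],L[i][2]]) for i in range(len(g))])
E
python3 - <<'E'
from h import *
np.set_printoptions(precision=4,suppress=True)
t,s=load("top"),load("side")
def rep(n,P):
    P=P[:,:2];e=np.roll(P,-1,0)-P;print(n,"cen",P.mean(0),"len",np.linalg.norm(e,axis=1),"ang",np.degrees(np.arctan2(e[:,1],e[:,0])))
lq=quad(big(mask(t,"grey",(160,190,222,265))|mask(t,"yellow",(160,190,222,265))),[(183.75,194.25),(217.5,206.25),(197,258.75),(163,245.5)]);rep("lid z.01",onz(t,lq,.01));rep("lid z0",onz(t,lq,0))
bq=quad(big(mask(t,"blue",(250,158,325,250))),[(263.75,166.25),(317,169.25),(312,244.5),(258.3,240.5)]);rep("box .09",onz(t,bq,.09));print(bq,onz(t,bq,.09)[:2],onz(t,bq,0)[2:])
m=mask(t,"deck",(380,200,435,245))|mask(t,"orange",(380,200,435,245))
dq=quad(big(m),[(398.75,206),(428.5,212),(423,241.5),(393,234.5)]);rep("deck .095",onz(t,dq,.095))
print("heights lid",tri(t,lq[[0,1,3]],s,[(175.5,314.2),(217.9,287.3),(274.5,331.5)][0:1]*3)[0:1],tri(t,[lq[1],lq[2]],s,[(217.9,287.3),(274.5,331.5)]))
print("box",tri(t,bq[:2],s,[(210.5,209.4),(245,181.2)]))
print("deck L(+x+y),?",dq,tri(t,[dq[0],dq[2],dq[3]],s,[(316.5,153.3),(358.3,151.5),(338.3,161)]))
fin=quad(big(mask(t,"black",(160,190,222,265))),cv2.boxPoints(cv2.minAreaRect(big(mask(t,"black",(160,190,222,265))))));rep("fin .048",onz(t,fin,.048))
print("cap",tri(t,[(417.3,221)],s,[(339.6,128.5)]),"marks r,g",onz(t,[(264.5,180),(261.2,224.6)],.09))
# fin top corner: side crop (152,48),(228,112)
print("fin top ends", [onz(s,[(170+x/3.3,280+y/3.3)],.048)[0] for x,y in((150,48),(228,122),(126,58),(206,125))])
print(Ro.from_rotvec([-3.099,-.506,.001]).as_matrix())
E
```

```text
lid z.01 cen [0.5075 0.3136] len [0.1049 0.1587 0.1052 0.1594] ang [-110.5643  159.4918   69.7832  -20.6211]
lid z0 cen [0.5085 0.3158] len [0.1057 0.16   0.106  0.1606] ang [-110.5643  159.4918   69.7832  -20.6211]
box .09 cen [0.5542 0.0359] len [0.1416 0.2008 0.1424 0.1997] ang [-93.8193 176.0319  85.7368  -4.2081]
[[263.6845 166.1598]
 [316.1994 169.2135]
 [311.9874 243.8151]
 [258.0577 240.0808]] [[ 0.6588  0.0994  0.09  ]
 [ 0.6494 -0.0419  0.09  ]] [[ 0.4546 -0.0326  0.    ]
 [ 0.466   0.1199  0.    ]]
deck .095 cen [ 0.5007 -0.2864] len [0.081  0.0809 0.0801 0.0795] ang [-103.407   165.9453   75.6005  -13.3945]
heights lid [[0.6004 0.3354 0.0061 0.0014]] [[0.5646 0.2372 0.0078 0.0016]
 [0.4151 0.2934 0.0041 0.0002]]
box [[ 0.6599  0.0997  0.0866  0.0005]
 [ 0.6495 -0.042   0.0886  0.0005]]
deck L(+x+y),? [[398.0649 205.3818]
 [428.2295 212.2415]
 [422.085  242.0274]
 [392.1348 234.6044]] [[ 0.5492 -0.2579  0.09    0.0012]
 [ 0.452  -0.3168  0.091   0.0002]
 [ 0.4763 -0.2373  0.0929  0.0092]]
fin .048 cen [0.5053 0.3102] len [0.0746 0.0259 0.0622 0.0259] ang [ -20.7478 -118.2678  157.9455   89.7051]
cap [[ 0.5004 -0.2874  0.1589  0.0005]] marks r,g [[0.6208 0.0972 0.09  ]
 [0.5006 0.1058 0.09  ]]
fin top ends [array([0.5349, 0.2959, 0.048 ]), array([0.4685, 0.328 , 0.048 ]), array([0.5427, 0.3087, 0.048 ]), array([0.4779, 0.335 , 0.048 ])]
[[ 0.9481  0.3181 -0.0009]
 [ 0.3181 -0.9481  0.0014]
 [-0.0004 -0.0016 -1.    ]]
```

```bash
cat > nav.py <<'E'
import sys;from h import *;from bench import ctrl
# usage: nav.py x y [z yawdeg] ... : tool shifts (mm) & turn from measured pose
def pose():
    s=ctrl.get_state();R=Ro.from_rotvec(s["tool_rot"]).as_matrix();return s,np.array(s["position"]),R
if __name__=="__main__":
    s,p,R=pose();yaw=np.degrees(np.arctan2(R[1,0],R[0,0]));print("t",round(s["time"],2),"p",p.round(4),"yaw",yaw.round(2),"tilt",np.degrees(np.arccos(-R[2,2])).round(2),"F",np.round(s["ft_force"],2),"w",round(s["grip_width"],3),"g",round(s["grip_force"],1),"q7",round(s["joint_positions"][6],2))
    for a in sys.argv[1:]:
        v=[float(x) for x in a.split(",")]
        th=np.radians(yaw);A=np.array([[np.cos(th),np.sin(th),0],[np.sin(th),-np.cos(th),0],[0,0,-1]])
        d=A.T@(np.array(v[:3])-p)*1000
        print(a,"shift",d.round(1),"turn",-np.radians((v[3]-yaw+180)%360-180).round(3) if len(v)>3 else "");p=np.array(v[:3])
E
python3 -m crank '[[[0,0,-8,-0.12,-1],[0,0,-8,-0.12,-1],[0,0,-8,-0.12,-1],[0,0,-8,-0.12,-1],[0,0,-8,-0.12,-1],[0,0,-8,-0.12,-1],[0,0,-8,-0.12,-1],[0,0,-8,-0.12,-1],[0,0,-8,-0.12,-1],[0,0,-8,-0.12,-1]]]'
python3 nav.py .45,-.37,.3 .56,-.05,.3 .508,.315,.3,159.5
```

```text
time: 0.93
position: [0.2067, -0.616, 0.3023]
tool_rot: [-2.266, -2.175, -0.001]
ft_force: [-0.2, 0.2, -0.6]
grip_width: 0.998
grip_force: 0.0
t 0.93 p [ 0.2067 -0.616   0.3023] yaw 87.65 tilt 0.06 F [-0.22  0.15 -0.62] w 0.998 g 0.0 q7 1.12
.45,-.37,.3 shift [255.8 233.    2.3] turn 
.56,-.05,.3 shift [324.2  96.8   0. ] turn 
.508,.315,.3,159.5 shift [362.6 -66.9   0. ] turn -1.254
```

```bash
python3 -m crank '[[[28.4,25.9,0,0,-1],[28.4,25.9,0,0,-1],[28.4,25.9,0,0,-1],[28.4,25.9,0,0,-1],[28.4,25.9,0,0,-1],[28.4,25.9,0,0,-1],[28.4,25.9,0,0,-1],[28.4,25.9,0,0,-1],[28.4,25.9,0,0,-1]]]' >/dev/null
python3 -m crank '[[[36,10.8,0,0,-1],[36,10.8,0,0,-1],[36,10.8,0,0,-1],[36,10.8,0,0,-1],[36,10.8,0,0,-1],[36,10.8,0,0,-1],[36,10.8,0,0,-1],[36,10.8,0,0,-1],[36,10.8,0,0,-1]]]' >/dev/null
python3 nav.py .508,.315,.3,159.5
```

```text
t 2.43 p [ 0.564  -0.0511  0.3023] yaw 87.29 tilt 0.03 F [ 0.53 -0.14 -0.15] w 0.999 g 0.0 q7 -0.08
.508,.315,.3,159.5 shift [363.1 -73.2   2.3] turn -1.26
```

```bash
python3 -m crank '[[[36.3,-7.3,0,0,-1],[36.3,-7.3,0,0,-1],[36.3,-7.3,0,0,-1],[36.3,-7.3,0,0,-1],[36.3,-7.3,0,0,-1],[36.3,-7.3,0,0,-1],[36.3,-7.3,0,0,-1],[36.3,-7.3,0,0,-1],[36.3,-7.3,0,0,-1],[36.3,-7.3,0,0,-1]]]' >/dev/null
python3 -m crank '[[[0,0,20,-0.12,-1],[0,0,20,-0.12,-1],[0,0,20,-0.12,-1],[0,0,20,-0.12,-1],[0,0,20,-0.12,-1],[0,0,20,-0.12,-1],[0,0,20,-0.12,-1],[0,0,20,-0.12,-1],[0,0,20,-0.12,-1],[0,0,10,-0.12,-1]]]' >/dev/null
python3 nav.py .508,.315,.017,159.5
```

```text
t 4.1 p [0.5068 0.3119 0.1095] yaw 156.4 tilt 0.23 F [-0.01 -0.3   0.46] w 1.0 g 0.0 q7 0.23
.508,.315,.017,159.5 shift [ 0.2  3.3 92.5] turn -0.054
```

```bash
python3 -m crank '[[[0.2,3.3,12,-0.054,-1],[0,0,20,0,-1],[0,0,20,0,-1],[0,0,20,0,-1],[0,0,15,0,-1],[0,0,5,0,-1],[0,0,0,0,-1]]]' >/dev/null; python3 nav.py .508,.315,.017,159.5
python3 -m crank '[[[0,0,0,0,1],[0,0,0,0,1],[0,0,0,0,1],[0,0,0,0,1],[0,0,0,0,1],[0,0,0,0,1],[0,0,0,0,1],[0,0,0,0,1]]]' 35; python3 nav.py
```

```text
t 4.68 p [0.5083 0.3156 0.019 ] yaw 159.16 tilt 0.17 F [-0.62 -0.49  0.09] w 1.003 g 0.0 q7 0.2
.508,.315,.017,159.5 shift [ 0.1 -0.7  2. ] turn -0.006
time: 5.35
position: [0.5093, 0.3163, 0.0206]
tool_rot: [0.568, 3.09, -0.0]
ft_force: [-0.2, 0.5, 0.2]
grip_width: 0.477
grip_force: 0.0
t 5.35 p [0.5093 0.3163 0.0206] yaw 159.15 tilt 0.01 F [-0.2   0.53  0.24] w 0.477 g 0.0 q7 0.2
```

```bash
python3 -m crank '[[[0,0,0,0,1],[0,0,0,0,1],[0,0,0,0,1],[0,0,0,0,1],[0,0,0,0,1],[0,0,0,0,1]]]' >/dev/null; python3 nav.py
python3 -m crank '[[[0,0,-8,0,1],[0,0,-18,0,1],[0,0,-30,0,1],[0,0,-35,0,1],[0,0,-35,0,1],[0,0,-24,0,1],[0,0,0,0,1]]]' >/dev/null; python3 nav.py .555,.036,.17,175.9
python3 - <<'E'
from bench import get_image
import numpy as np,cv2
for n in("top","side"):
    g=get_image(n);np.savez(f"pics/{n}1.npz",**g);cv2.imwrite(f"pics/{n}1.png",g["pixels"][...,::-1])
a=cv2.imread("pics/top1.png")[150:280,130:330];b=cv2.imread("pics/side1.png")[150:400,130:330]
cv2.imwrite("pics/c3.png",np.hstack([cv2.resize(a,(400,260)),cv2.resize(b,(400,500))[0:260]]) if 0 else np.vstack([cv2.resize(a,(462,300)),cv2.resize(b[:125],(462,289))]))
E
```

```text
t 5.85 p [0.5089 0.3156 0.0204] yaw 159.15 tilt 0.1 F [-2.06 -3.76  3.75] w 0.228 g 35.0 q7 0.2
t 6.43 p [0.5114 0.3195 0.1765] yaw 159.19 tilt 0.58 F [-0.1   1.76 -2.8 ] w 0.228 g 35.0 q7 0.3
.555,.036,.17,175.9 shift [-141.5 -249.5    6.5] turn -0.292
```

View pics/side1.png

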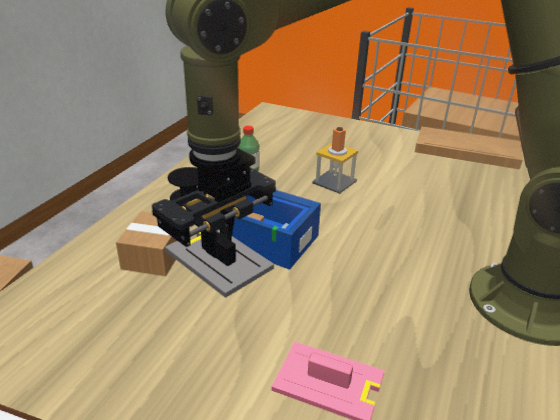

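The lid is lifted level, with its corners in the side view at about R (271,263), F (227,288) and L (167,250). Next I'll measure its pose in the hand.

Run:
```python
from h import *
from nav import pose
s_,p,R=pose();s=load("side",1);t=load("top",1)
m=mask(s,"grey",(150,225,285,300));m=cv2.morphologyEx(m,cv2.MORPH_OPEN,np.ones((3,3)));c=big(m).reshape(-1,2)
print(p,"ext",c[c[:,0].argmin()],c[c[:,1].argmax()],c[c[:,0].argmax()])
L=c[c[:,0].argmin()].astype(float);F=c[c[:,1].argmax()].astype(float);Rr=c[c[:,0].argmax()].astype(float)
def line(a,b):
    u=(b-a)/np.linalg.norm(b-a);n=np.array([-u[1],u[0]]);n*=np.sign(n[1]);d=(c-a)@n;k=(c-a)@u;l=np.linalg.norm(b-a)
    q=c[(abs(d)<3)&(k>.1*l)&(k<.9*l)];vx,vy,x,y=cv2.fitLine(q.astype(np.float32),cv2.DIST_HUBER,0,.01,.01).ravel();n=np.array([-vy,vx]);n*=np.sign(n[1])
    P=np.array([[x,y]])+.5*n+np.outer([-20,20],[vx,vy]);return onz(s,P,p[2]-.0195)
A,B=line(L,F),line(F,Rr)
for e,w in((A,"long"),(B,"short")): print(w,np.degrees(np.arctan2(*(e[1]-e[0])[1::-1])))
ang=(np.degrees(np.arctan2(*(A[1]-A[0])[1::-1]))+90)%180-90;ang2=(np.degrees(np.arctan2(*(B[1]-B[0])[1::-1])))%180-90
a=np.radians(ang);ux=np.array([np.cos(a),np.sin(a)]);uy=np.array([-ux[1],ux[0]])
y0=A[:,:2].mean(0)@uy-.052;x0=B[:,:2].mean(0)@ux+.080
cen_=x0*ux+y0*uy;print("lid yaw",ang,ang2,"centre",cen_,"minus tcp along lid x,y mm",(cen_-p[:2])@ux*1e3,(cen_-p[:2])@uy*1e3)
```

```text
[0.50949248 0.31684174 0.17108889] ext [166 246] [224 296] [273 268]
long 158.92246081965652
short -111.00668826008419
lid yaw -21.07753918034348 -21.00668826008419 centre [0.51242783 0.31534533] minus tcp along lid x,y mm 3.277105256486738 -0.3406438385857197
```

View pics/c3.png

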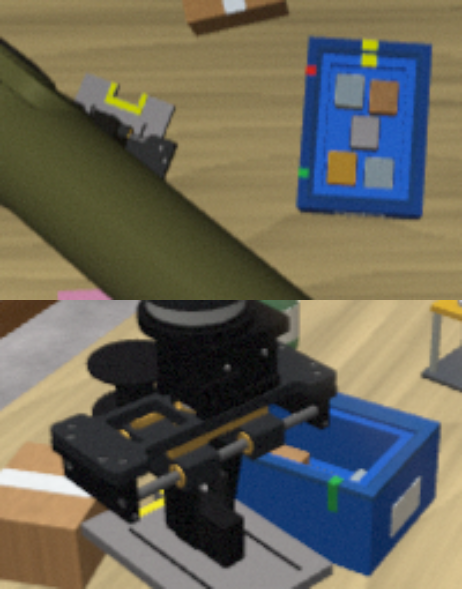

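```bash
python3 -m crank '[[[0,0,0,-0.1,1],[0,0,0,-0.1,1],[0,0,0,-0.092,1],[0,0,0,0,1]]]' >/dev/null; python3 nav.py .5535,.0363,.16,175.9
```

```text
t 6.87 p [0.5082 0.3155 0.168 ] yaw 176.04 tilt 0.22 F [-0.12 -0.61 -4.47] w 0.228 g 35.0 q7 0.57
.5535,.0363,.16,175.9 shift [ -64.5 -275.4    8. ] turn 0.002
```

```bash
python3 -m crank '[[[-8,-34,1,0,1],[-8,-34,1,0,1],[-8,-34,1,0,1],[-8,-34,1,0,1],[-8,-34,1,0,1],[-8,-34,1,0,1],[-8,-34,1,0,1],[-5,-25,1,0,1],[-3.5,-12.4,0,0,1],[0,0,0,0,1]]]' >/dev/null; python3 -m crank '[[[0,0,0,0,1],[0,0,0,0,1]]]' >/dev/null; python3 nav.py .5535,.0363,.16,175.9
python3 - <<'E'
from bench import get_image
import numpy as np,cv2
for n in("top","side"):
    g=get_image(n);np.savez(f"pics/{n}2.npz",**g);cv2.imwrite(f"pics/{n}2.png",g["pixels"][...,::-1])
a=cv2.imread("pics/top2.png")[150:260,230:350];b=cv2.imread("pics/side2.png")[120:280,180:340]
cv2.imwrite("pics/c4.png",np.hstack([cv2.resize(a,(400,367)),cv2.resize(b,(400,400))[:367]]) )
E
python3 nav.py
```

```text
t 7.87 p [0.5531 0.0395 0.1623] yaw 176.0 tilt 0.1 F [-0.22  0.69 -3.69] w 0.225 g 35.0 q7 1.09
.5535,.0363,.16,175.9 shift [-0.6 -3.2  2.3] turn 0.002
t 7.97 p [0.5534 0.0396 0.1626] yaw 176.07 tilt 0.04 F [-0.82  0.44 -3.17] w 0.226 g 35.0 q7 1.09
```

View pics/c4.png

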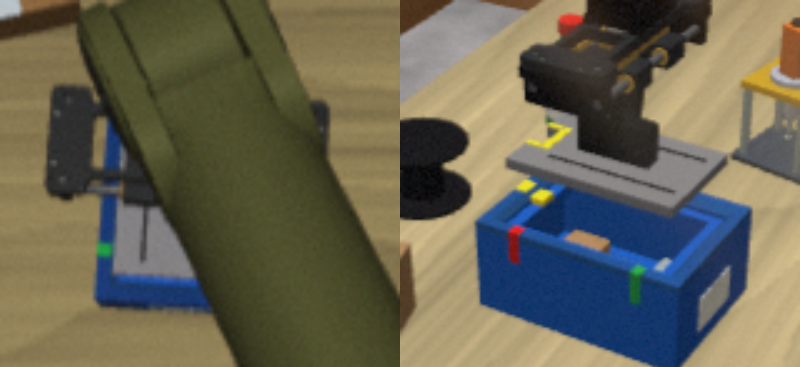

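Run:
```python
from h import *
from nav import pose
np.set_printoptions(precision=4,suppress=True)
s_,p,R=pose();s0=load("side",0);s=load("side",2)
def fit(g,c,a,b,out,z,tol=2.5,lo=.12,hi=.88):
    a,b,out=map(lambda v:np.array(v,float),(a,b,out));u=(b-a)/np.linalg.norm(b-a);n=np.array([-u[1],u[0]]);n*=np.sign(n@out);l=np.linalg.norm(b-a)
    c=c.reshape(-1,2);d=(c-a)@n;k=(c-a)@u;q=c[(abs(d)<tol)&(k>lo*l)&(k<hi*l)]
    vx,vy,x,y=cv2.fitLine(q.astype(np.float32),cv2.DIST_HUBER,0,.01,.01).ravel()
    W=onz(g,np.array([[x,y]])+.5*n+np.outer([-25,25],[vx,vy]),z)[:,:2];return W,len(q)
th=np.radians(-4.07);ux=np.array([np.cos(th),np.sin(th)]);uy=np.array([-ux[1],ux[0]])
def rep(w,W,n): e=W[1]-W[0];print(w,n,"ang",np.degrees(np.arctan2(e[1],e[0])).round(2),"mid x'",(W.mean(0)@ux).round(4),"y'",(W.mean(0)@uy).round(4))
cb=big(mask(s0,"blue",(205,180,325,265)))
rep("box +x edge",*fit(s0,cb,(210.5,209.4),(245,181.2),(-1,-1),.09))
rep("box -y edge",*fit(s0,cb,(245,181.2),(320.8,203.3),(1,-2),.09))
z=p[2]-.0195
o=lambda x,y:(180+(x-400)/2.5,120+y/2.5)
m=mask(s,"grey",(215,160,318,212));cl=big(cv2.morphologyEx(m,cv2.MORPH_CLOSE,np.ones((3,3))))
c=cl.reshape(-1,2);print(c[c[:,0].argmin()],c[c[:,1].argmax()],c[c[:,0].argmax()],o(506,158),o(673,212),o(727,158))
L,F,Rr=[c[i].astype(float) for i in(c[:,0].argmin(),c[:,1].argmax(),c[:,0].argmax())]
rep("lid +y edge",*fit(s,cl,L,F,(-1,2),z));rep("lid -x edge",*fit(s,cl,F,Rr,(1,1),z))
print("box est",np.array([.555,.0362])@ux,np.array([.555,.0362])@uy,"tcp",p[:2]@ux,p[:2]@uy)
# rim top edges: hand points on marks: top of marks' inner ends
```

```text
box +x edge 26 ang -94.73 mid x' 0.6519 y' 0.0771
box -y edge 57 ang 175.92 mid x' 0.5478 y' 0.0057
[222 183] [286 206] [317 160] (222.4, 183.2) (289.2, 204.8) (310.8, 183.2)
lid +y edge 48 ang 175.56 mid x' 0.5507 y' 0.1307
lid -x edge 5 ang 173.15 mid x' 0.4924 y' 0.0136
box est 0.5510310342446185 0.07549992913444381 tcp 0.5491453026542366 0.07877850816536329
```

Run:
```python
from h import *
from nav import pose
s_,p,R=pose();s=load("side",2);z=.1625-.0195
th=np.radians(-4.07);ux=np.array([np.cos(th),np.sin(th)]);uy=np.array([-ux[1],ux[0]])
m=mask(s,"grey",(215,160,313,212));c=big(cv2.morphologyEx(m,cv2.MORPH_OPEN,np.ones((3,3)))).reshape(-1,2)
a,b=np.array([289.2,206.]),np.array([311.,186.]);u=(b-a)/np.linalg.norm(b-a);n=np.array([-u[1],u[0]]);d=(c-a)@n;k=(c-a)@u
q=c[(abs(d)<3)&(k>4)&(k<25)];print(q.T.tolist())
vx,vy,x,y=cv2.fitLine(q.astype(np.float32),cv2.DIST_HUBER,0,.01,.01).ravel()
for zz in(z,z+.01):
    W=onz(s,np.array([[x+.35,y+.35]])+np.outer([-10,10],[vx,vy]),zz)[:,:2];e=W[1]-W[0];print("ang",np.degrees(np.arctan2(e[1],e[0])),"lid centre x'",W.mean(0)@ux+.08)
# near/left: +x+y corner
W=onz(s,[(221.6,183.3)],z+.01)[0,:2];print("+x+y corner -> centre",W@ux-.08,W@uy-.052)
```

```text
[[292, 293, 294, 295, 296, 297, 298, 299, 300, 300, 301, 302, 303, 304, 305, 306, 306], [202, 201, 200, 200, 199, 198, 197, 196, 196, 195, 194, 193, 192, 191, 190, 189, 188]]
ang -94.81238119555292 lid centre x' 0.5491532893001161
ang -94.81238119555299 lid centre x' 0.5421317565552963
+x+y corner -> centre 0.5477141312818735 0.08201914555729031
```

```bash
python3 -m crank '[[[-2.4,-1.8,4,0,1],[0,0,10,0,1],[0,0,12,0,1],[0,0,12,0,1],[0,0,10,0,1],[0,0,5,0,1],[0,0,0,0,1],[0,0,0,0,1]]]' ; python3 nav.py; python3 -m crank '[[[0,0,2,0,1],[0,0,2,0,1],[0,0,0,0,1]]]';python3 nav.py
```

```text
time: 8.63
position: [0.5559, 0.0352, 0.1091]
tool_rot: [-0.112, -3.139, -0.0]
ft_force: [-0.2, -0.1, -3.3]
grip_width: 0.224
grip_force: 35.0
t 8.63 p [0.5559 0.0352 0.1091] yaw 175.9 tilt 0.05 F [-0.23 -0.11 -3.31] w 0.224 g 35.0 q7 1.05
time: 8.88
position: [0.5562, 0.0349, 0.1056]
tool_rot: [0.113, 3.139, -0.0]
ft_force: [0.3, 0.8, -3.0]
grip_width: 0.226
grip_force: 35.0
t 8.88 p [0.5562 0.0349 0.1056] yaw 175.88 tilt 0.02 F [ 0.29  0.75 -3.03] w 0.226 g 35.0 q7 1.05
```

```bash
python3 -m crank '[[[0,2,0,0,1],[0,0,1,0,1],[0,0,2,0,1],[0,0,0,0,1]]]' >/dev/null;python3 nav.py; python3 -m crank '[[[0,0,1.5,0,1],[0,0,1,0,1],[0,0,0,0,1]]]' >/dev/null;python3 nav.py;python3 -m crank '[[[0,0,1,0,1],[0,0,1,0,1],[0,0,0,0,1]]]' >/dev/null;python3 nav.py
```

```text
t 9.22 p [0.556  0.0369 0.1022] yaw 175.89 tilt 0.03 F [-0.23 -0.44 -3.72] w 0.232 g 35.0 q7 1.04
t 9.47 p [0.5563 0.037  0.1004] yaw 175.89 tilt 0.03 F [-1.88 -0.76  1.6 ] w 0.221 g 35.0 q7 1.04
t 9.72 p [0.5563 0.037  0.1003] yaw 175.88 tilt 0.11 F [-7.19 -1.17 15.17] w 0.227 g 35.0 q7 1.04
```

```bash
python3 -m crank '[[[0,0,-2,0,1],[0,0,0,0,0],[0,0,0,0,-0.1],[0,0,0,0,-0.1],[0,0,0,0,-0.1],[0,0,0,0,-0.1],[0,0,0,0,-0.1],[0,0,0,0,-0.1]]]' >/dev/null;python3 nav.py; python3 -m crank '[[[0,0,-15,0,-0.1],[0,0,-30,0,-0.1],[0,0,-40,0,-0.1],[0,0,-40,0,-0.1],[0,0,-10,0,-0.1]]]' >/dev/null;python3 nav.py .50,-.287,.27
python3 - <<'E'
from bench import get_image
import numpy as np,cv2
for n in("side",):
    g=get_image(n);np.savez(f"pics/{n}3.npz",**g);cv2.imwrite(f"pics/{n}3.png",g["pixels"][...,::-1])
b=cv2.imread("pics/side3.png")[160:280,190:350]
cv2.imwrite("pics/c5.png",cv2.resize(b,(800,600),interpolation=cv2.INTER_CUBIC))
E
```

```text
t 10.38 p [0.5562 0.037  0.0999] yaw 175.89 tilt 0.0 F [-0.25  0.19 -0.74] w 0.535 g 0.0 q7 1.04
t 10.8 p [0.559  0.0387 0.2422] yaw 175.94 tilt 0.52 F [ 1.24 -0.6   0.24] w 0.555 g 0.0 q7 1.14
.50,-.287,.27 shift [  35.8 -329.1  -27.8] turn
```

View pics/c5.png

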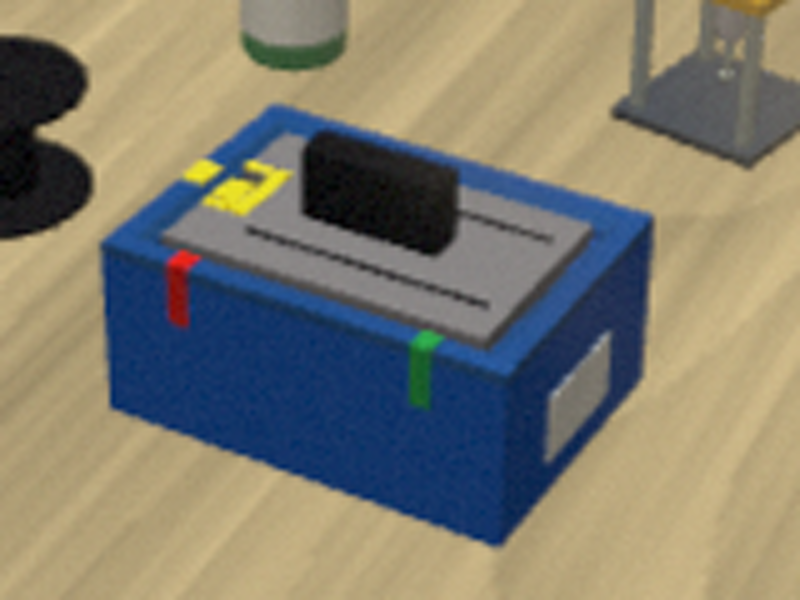

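Side view: the lid sits inside the rim with the key in the notch (250,190) and looks seated. I'll confirm it is flush from the top view once the arm is out of the way.

```bash
python3 -m crank '[[[4,-36.6,-3,0.08,-0.1],[4,-36.6,-3,0.08,-0.1],[4,-36.6,-3,0,-0.1],[4,-36.6,-3,0,-0.1],[4,-36.6,-3,0,-0.1],[4,-36.6,-3,0,-0.1],[4,-36.6,-3,0,-0.1],[4,-36.6,-3,0,-0.1],[4,-36.6,-3,0,-0.1],[0,0,0,0,-0.1]]]' >/dev/null;python3 -m crank '[[[0,0,0,0,-0.1]]]' >/dev/null;python3 nav.py .5,-.287,.112,166.4
python3 - <<'E'
from h import *
from bench import get_image
np.set_printoptions(precision=4,suppress=True)
for n in("top","side"):
    g=get_image(n);np.savez(f"pics/{n}4.npz",**g)
t,s=load("top",4),load("side",4)
def c4(g,roi):
    m=mask(g,"grey",roi)|mask(g,"black",roi)|mask(g,"yellow",roi);m=cv2.morphologyEx(m,cv2.MORPH_OPEN,np.ones((3,3)));b=big(m);return b
cb=cv2.imwrite("pics/t4.png",t["pixels"][150:260,230:350,::-1])
b=c4(t,(262,172,314,240));r=cv2.boxPoints(cv2.minAreaRect(b));print("top rect",r)
P=onz(t,quad(b,r,2.5),.09)[:,:2];e=np.roll(P,-1,0)-P
th=np.radians(-4.07);ux=np.array([np.cos(th),np.sin(th)]);uy=np.array([-ux[1],ux[0]])
print("lid cen",P.mean(0)@ux,P.mean(0)@uy,np.linalg.norm(e,axis=1),np.degrees(np.arctan2(e[:,1],e[:,0])))
o=lambda x,y:(190+x/5,160+y/5)
W=[onz(s,[o(*q)],.09)[0,:2] for q in((160,238),(487,340),(593,230),(285,133))]
print("side corners x'y'",[(round(float(w@ux),4),round(float(w@uy),4)) for w in W])
q=quad(b,r,2.5);print(q)
for a in q:
    print([tri(t,[a],s,[o(*k)])[0].round(4).tolist() for k in((160,238),(487,340),(593,230),(285,133))])
E
```

```text
t 11.77 p [ 0.4525 -0.2802  0.2617] yaw 166.4 tilt 0.06 F [ 0.16  1.35 -1.79] w 0.547 g 0.0 q7 1.7
.5,-.287,.112,166.4 shift [-47.7   4.6 149.7] turn -0.0
top rect [[265.8009 231.9867]
 [269.7434 172.8496]
 [308.1726 175.4115]
 [304.2301 234.5487]]
lid cen 0.5526810090171176 0.07661853682807457 [0.1588 0.1023 0.1607 0.1017] [ -3.9128 -93.3631 175.8859  85.5552]
side corners x'y' [(0.6308, 0.1319), (0.4709, 0.1291), (0.47, 0.0294), (0.6318, 0.0257)]
[[265.8494 231.9716]
 [269.8992 173.1783]
 [307.921  175.1024]
 [304.2605 234.738 ]]
[[0.5381, 0.1229, 0.1327, 0.1363], [0.4805, 0.0933, 0.0884, 0.0014], [0.4583, 0.0856, 0.1479, 0.0364], [0.5145, 0.1079, 0.1805, 0.0907]]
[[0.6404, 0.0829, 0.0872, 0.0009], [0.5689, 0.0658, 0.0716, 0.1496], [0.5386, 0.0624, 0.1419, 0.1781], [0.6063, 0.0731, 0.15, 0.0414]]
[[0.671, -0.0129, 0.0196, 0.0482], [0.5957, -0.0379, -0.0086, 0.1187], [0.5608, -0.0355, 0.0734, 0.1524], [0.6329, -0.0197, 0.0897, 0.0012]]
[[0.5573, 0.0377, 0.0826, 0.1904], [0.4978, -0.0037, 0.0199, 0.0401], [0.4729, -0.0081, 0.0872, 0.0009], [0.5319, 0.0234, 0.1332, 0.138]]
```

The four lid corners triangulate to 87–90 mm, matching the rim, so the lid is seated flush. Next is the gauge.

```bash
python3 -m crank '[[[-25,2,0,0,-0.1],[-22.7,2.6,10,0,-0.1],[0,0,15,0,-0.1],[0,0,0,0,-0.1]]]' >/dev/null;python3 nav.py .5004,-.287,.112,166.4
```

```text
t 12.2 p [ 0.502  -0.2806  0.2345] yaw 167.04 tilt 0.28 F [-1.5   0.07  0.08] w 0.552 g 0.0 q7 1.57
.5004,-.287,.112,166.4 shift [ 1.000e-01 -6.600e+00  1.225e+02] turn 0.011
```

```bash
python3 -m crank '[[[0,0,0,0,-0.1],[0,0,0,0,-0.1]]]' >/dev/null;python3 nav.py .5004,-.287,.112,166.4
```

```text
t 12.37 p [ 0.5017 -0.2831  0.2378] yaw 166.82 tilt 0.04 F [0.49 0.32 0.01] w 0.55 g 0.0 q7 1.57
.5004,-.287,.112,166.4 shift [  0.4  -4.1 125.8] turn 0.007
```

```bash
python3 -m crank '[[[0.4,-4,10,0,-0.1],[0,0,30,0,-0.1],[0,0,35,0,-0.1],[0,0,30,0,-0.1],[0,0,15,0,-0.1],[0,0,5,0,-0.1],[0,0,0,0,-0.1],[0,0,0,0,-0.1]]]' >/dev/null;python3 nav.py .5004,-.287,.112,166.4
python3 - <<'E'
from h import *
from bench import get_image
for n in("top","side"):
    g=get_image(n);np.savez(f"pics/{n}5.npz",**g)
a=load("top",5)["pixels"][170:270,360:480,::-1];b=load("side",5)["pixels"][100:220,280:400,::-1]
cv2.imwrite("pics/c6.png",np.hstack([cv2.resize(a,(400,333)),cv2.resize(b,(400,400),interpolation=cv2.INTER_CUBIC)[:333]]))
E
```

```text
t 13.03 p [ 0.5011 -0.2884  0.1136] yaw 166.71 tilt 0.13 F [0.23 0.34 0.44] w 0.549 g 0.0 q7 1.5
.5004,-.287,.112,166.4 shift [1.  1.2 1.6] turn 0.005
```

View pics/c6.png

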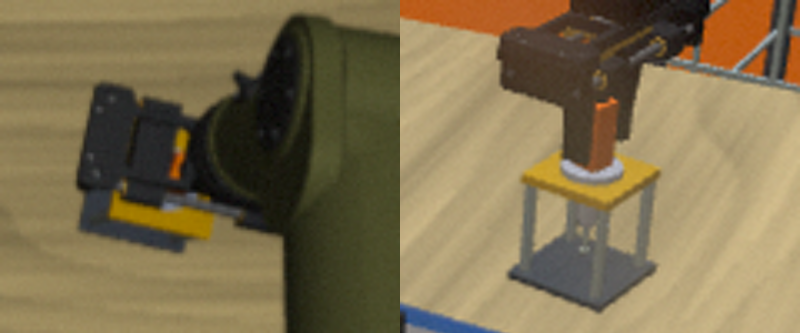

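Fingers straddle the handle just above the collar. Closing.

```bash
python3 -m crank '[[[0,0,0,0,1],[0,0,0,0,1],[0,0,0,0,1],[0,0,0,0,1],[0,0,0,0,1],[0,0,0,0,1],[0,0,0,0,1]]]' 35 >/dev/null;python3 nav.py; python3 -m crank '[[[0,0,-5,0,1],[0,0,-15,0,1],[0,0,-30,0,1],[0,0,-35,0,1],[0,0,-20,0,1],[0,0,-5,-0.09,1],[0,0,0,-0.08,1],[0,0,0,0,1]]]' >/dev/null;python3 nav.py .4985,.1011,.2,175.93
```

```text
t 13.72 p [ 0.5005 -0.2873  0.1124] yaw 166.75 tilt 0.03 F [-0.98  2.29  4.08] w 0.289 g 33.8 q7 1.49
t 14.38 p [ 0.5004 -0.2887  0.2235] yaw 176.54 tilt 0.12 F [ 0.18 -0.32 -1.84] w 0.287 g 33.7 q7 1.72
.4985,.1011,.2,175.93 shift [ 25.4 389.   23.5] turn 0.011
```

```bash
python3 -m crank '[[[0,20,-10,0.011,1],[1,37,-8,0,1],[2,39,0,0,1],[2,39,0,0,1],[3,39,0,0,1],[3,39,0,0,1],[3,39,0,0,1],[3,39,0,0,1],[3,39,0,0,1],[3,30,0,0,1]]]' >/dev/null; python3 -m crank '[[[0,15,0,0,1],[0,0,0,0,1],[0,0,0,0,1],[0,0,0,0,1]]]' >/dev/null;python3 nav.py .4957,.098,.2,175.93
```

```text
t 15.55 p [0.5043 0.0864 0.2399] yaw 175.7 tilt 0.06 F [ 0.07 -0.73 -1.47] w 0.289 g 33.7 q7 1.15
.4957,.098,.2,175.93 shift [ 9.5 10.9 39.9] turn -0.004
```

```bash
python3 -m crank '[[[9.5,10.9,5,-0.004,1],[0,0,15,0,1],[0,0,15,0,1],[0,0,4,0,1],[0,0,0,0,1],[0,0,0,0,1]]]' >/dev/null;python3 nav.py .4957,.098,.185,175.93
python3 - <<'E'
from h import *
from bench import get_image
g=get_image("side");np.savez("pics/side6.npz",**g)
b=g["pixels"][180:250,240:330,::-1]
cv2.imwrite("pics/c7.png",cv2.resize(b,(720,560),interpolation=cv2.INTER_CUBIC))
th=np.radians(-4.07);ux=np.array([np.cos(th),np.sin(th)]);uy=np.array([-ux[1],ux[0]])
for n,P in (("start",.4915*ux+.133*uy),("pre",.4875*ux+.133*uy)): print(n,proj(g,[*P,.09]),proj(g,[*P,.107]))
E
```

```text
t 16.05 p [0.4959 0.0983 0.2013] yaw 175.93 tilt 0.01 F [ 0.3  -0.31 -1.11] w 0.29 g 33.7 q7 1.11
.4957,.098,.185,175.93 shift [ 0.2 -0.3 16.3] turn 0.0
start [[277.75482418 226.06182998]] [[277.93918858 219.25487338]]
pre [[279.44750499 226.61274046]] [[279.64674001 219.80040373]]
```

View pics/c7.png

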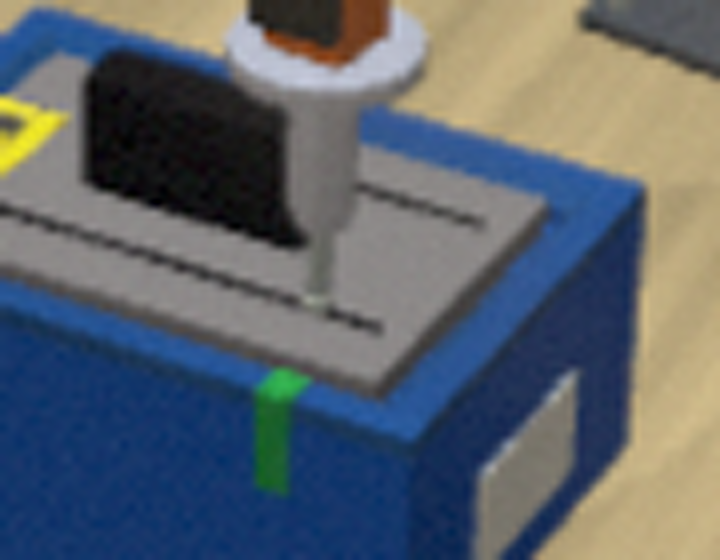

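```bash
python3 -m crank '[[[0,-0.7,8,0,1],[0,0,6,0,1],[0,0,0,0,1],[0,0,0,0,1]]]' >/dev/null;python3 nav.py; for i in 1 2; do python3 -m crank '[[[0,0,1,0,1],[0,0,1,0,1],[0,0,0,0,1]]]' >/dev/null;python3 nav.py;done
```

```text
t 16.43 p [0.4952 0.0985 0.1866] yaw 176.07 tilt 0.06 F [-0.31  0.47 -2.32] w 0.294 g 33.7 q7 1.1
t 16.68 p [0.4956 0.0987 0.185 ] yaw 176.07 tilt 0.01 F [-0.67 -0.36 -2.19] w 0.294 g 33.7 q7 1.1
t 16.93 p [0.4955 0.0986 0.1828] yaw 176.06 tilt 0.02 F [-0.68  0.19 -1.34] w 0.286 g 33.7 q7 1.09
```

```bash
python3 -m crank '[[[0,-1,0,0,1],[0,0,0,0,1],[0,0,0,0,1]]]' >/dev/null;python3 nav.py; for i in 1 2 3 ; do python3 -m crank '[[[0,0,1,0,1],[0,0,1,0,1],[0,0,0,0,1],[0,0,0,0,1]]]' >/dev/null;python3 nav.py;done
```

```text
t 17.18 p [0.4955 0.0975 0.183 ] yaw 176.05 tilt 0.01 F [ 0.88 -0.46 -1.29] w 0.289 g 33.7 q7 1.1
t 17.52 p [0.4954 0.0976 0.1809] yaw 176.06 tilt 0.01 F [ 0.19 -0.34 -1.34] w 0.29 g 33.7 q7 1.09
t 17.85 p [0.4956 0.0975 0.1791] yaw 176.05 tilt 0.02 F [ 0.28 -0.17  0.79] w 0.288 g 33.7 q7 1.09
t 18.18 p [0.4956 0.0976 0.1771] yaw 176.06 tilt 0.01 F [ 0.48 -0.33  0.27] w 0.289 g 33.7 q7 1.09
```

```bash
python3 -m crank '[[[0,0,0.5,0,1],[0,0,0.5,0,1],[0,0,0,0,1]]]' >/dev/null;python3 nav.py;  python3 -m crank '[[[-2.5,0,0,0,1],[-2.5,0,0,0,1],[-2.5,0,0,0,1],[-2.5,0,0,0,1],[-2.5,0,0,0,1],[-2.5,0,0,0,1],[-2.5,0,0,0,1],[-2.5,0,0,0,1],[-2.5,0,0,0,1],[-2.5,0,0,0,1]]]' >/dev/null;python3 nav.py .4997,.0973,.176 .6194,.0888,.176
```

```text
t 18.43 p [0.4956 0.0975 0.176 ] yaw 176.06 tilt 0.01 F [-0.29 -0.16  1.78] w 0.294 g 33.7 q7 1.09
t 19.27 p [0.5208 0.0957 0.176 ] yaw 176.05 tilt 0.02 F [-2.05 -2.04  1.26] w 0.272 g 35.0 q7 1.04
.4997,.0973,.176 shift [21.1  0.2  0. ] turn 
.6194,.0888,.176 shift [-120.    -0.2    0. ] turn
```

```bash
python3 -m crank '[[[-2.5,-0.04,0,0,1],[-2.5,-0.04,0,0,1],[-2.5,-0.04,0,0,1],[-2.5,-0.04,0,0,1],[-2.5,-0.04,0,0,1],[-2.5,-0.04,0,0,1],[-2.5,-0.04,0,0,1],[-2.5,-0.04,0,0,1],[-2.5,-0.04,0,0,1],[-2.5,-0.04,0,0,1]]]' >/dev/null;python3 nav.py .6194,.0888,.176
```

```text
t 20.1 p [0.5456 0.0938 0.176 ] yaw 176.06 tilt 0.01 F [-2.22 -1.31  1.33] w 0.274 g 35.0 q7 1.02
.6194,.0888,.176 shift [-74.   0.   0.] turn
```

```bash
python3 -m crank '[[[-2.5,-0.02,0,0,1],[-2.5,-0.02,0,0,1],[-2.5,-0.02,0,0,1],[-2.5,-0.02,0,0,1],[-2.5,-0.02,0,0,1],[-2.5,-0.02,0,0,1],[-2.5,-0.02,0,0,1],[-2.5,-0.02,0,0,1],[-2.5,-0.02,0,0,1],[-2.5,-0.02,0,0,1]]]' >/dev/null;python3 nav.py .6194,.0888,.176
```

```text
t 20.93 p [0.5705 0.0919 0.176 ] yaw 176.06 tilt 0.01 F [-2.74 -0.61  0.49] w 0.274 g 35.0 q7 1.0
.6194,.0888,.176 shift [-49.    0.2   0. ] turn
```

```bash
python3 -m crank '[[[-2.5,-0.02,0,0,1],[-2.5,-0.02,0,0,1],[-2.5,-0.02,0,0,1],[-2.5,-0.02,0,0,1],[-2.5,-0.02,0,0,1],[-2.5,-0.02,0,0,1],[-2.5,-0.02,0,0,1],[-2.5,-0.02,0,0,1],[-2.5,-0.02,0,0,1],[-2.5,-0.02,0,0,1]]]' >/dev/null;python3 nav.py .6194,.0888,.176
```

```text
t 21.77 p [0.5954 0.09   0.176 ] yaw 176.06 tilt 0.01 F [-2.31 -0.13  1.49] w 0.275 g 35.0 q7 0.99
.6194,.0888,.176 shift [-24.    0.4   0. ] turn
```

```bash
python3 -m crank '[[[-2.5,0,0,0,1],[-2.5,0,0,0,1],[-2.5,0,0,0,1],[-2.5,0,0,0,1],[-2.5,0,0,0,1],[-2.5,0,0,0,1],[-2.5,0,0,0,1],[-2.5,0,0,0,1],[-2.5,0,0,0,1],[-2.5,0,0,0,1]]]' >/dev/null;python3 nav.py; python3 -m crank '[[[-2.5,0,0,0,1],[-2,0,0,0,1],[0,0,0,0,1],[0,0,0,0,1],[0,0,-10,0,1],[0,0,-20,0,1],[0,0,-25,0,1],[0,0,-10,0,1]]]' >/dev/null; python3 nav.py
python3 - <<'E'
from h import *
from bench import get_image
g=get_image("side");np.savez("pics/side7.npz",**g)
s3=load("side",3)
for G in (s3,g):
    print([(n,cen(mask(G,n,(190,180,330,250)))[0].round(2).tolist()) for n in("green","yellow")],cen(mask(G,"grey",(222,185,315,232))))
E
python3 nav.py .5005,-.2875,.24,166.75
```

```text
t 22.6 p [0.6204 0.0881 0.176 ] yaw 176.06 tilt 0.02 F [-2.23  0.03  0.84] w 0.273 g 35.0 q7 0.99
t 23.27 p [0.6261 0.0889 0.2447] yaw 176.07 tilt 0.29 F [ 0.33  0.78 -0.24] w 0.279 g 35.0 q7 1.02
[('green', [270.31, 231.25]), ('yellow', [236.74, 197.4])] (array([269.05769231, 210.40865385]), 1456)
[('green', [268.44, 227.84]), ('yellow', [236.6, 197.35])] (array([269.03512397, 210.3946281 ]), 1452)
t 23.32 p [0.6266 0.0892 0.2457] yaw 176.07 tilt 0.4 F [-0.03  1.42  0.24] w 0.275 g 35.0 q7 1.02
.5005,-.2875,.24,166.75 shift [ 100.  -384.4    5.7] turn 0.163
```

```bash
python3 -m crank '[[[10,-38.4,0,0,1],[10,-38.4,0,0,1],[10,-38.4,0,0,1],[10,-38.4,0,0,1],[10,-38.4,0,0,1],[10,-38.4,0,0,1],[10,-38.4,0,0,1],[10,-38.4,0,0,1],[10,-38.4,0,0,1],[10,-38.4,0,0,1]]]' >/dev/null; python3 -m crank '[[[0,0,0,0.08,1],[0,0,0,0.083,1],[0,0,0,0,1],[0,0,0,0,1]]]' >/dev/null; python3 nav.py .5005,-.2875,.114,166.75
```

```text
t 24.48 p [ 0.4984 -0.2879  0.2406] yaw 166.88 tilt 0.02 F [ 0.29  0.66 -1.72] w 0.275 g 35.0 q7 1.6
.5005,-.2875,.114,166.75 shift [ -1.9   0.9 126.6] turn 0.002
```

```bash
python3 -m crank '[[[-1.9,0.9,10,0.002,1],[0,0,20,0,1],[0,0,15,0,1],[0,0,3,0,1],[0,0,0,0,1],[0,0,0,0,1]]]' >/dev/null; python3 nav.py .5005,-.2875,.114,166.75;python3 -m crank '[[[0,0,8,0,1],[0,0,15,0,1],[0,0,15,0,1],[0,0,0,0,1]]]' >/dev/null; python3 nav.py .5005,-.2875,.114,166.75
```

```text
t 24.98 p [ 0.501  -0.2874  0.1932] yaw 166.69 tilt 0.02 F [ 0.51 -0.24 -2.1 ] w 0.273 g 35.0 q7 1.57
.5005,-.2875,.114,166.75 shift [ 0.5 -0.2 79.2] turn -0.001
t 25.32 p [ 0.4991 -0.2875  0.1527] yaw 166.62 tilt 0.19 F [-0.85 -0.55 -1.54] w 0.271 g 35.0 q7 1.54
.5005,-.2875,.114,166.75 shift [-1.3  0.3 38.7] turn -0.002
```

```bash
python3 -m crank '[[[0,0,15,0,1],[0,0,13,0,1],[0,0,5,0,1],[0,0,2,0,1],[0,0,0,0,1],[0,0,0,0,1]]]' >/dev/null; python3 nav.py .5005,-.2875,.1124,166.75;python3 -m crank '[[[0,0,1,0,1],[0,0,1,0,1],[0,0,0,0,1]]]' >/dev/null; python3 nav.py .5005,-.2875,.1124,166.75
```

```text
t 25.82 p [ 0.501  -0.288   0.1206] yaw 166.61 tilt 0.05 F [ 0.14 -0.8  -1.68] w 0.274 g 35.0 q7 1.52
.5005,-.2875,.1124,166.75 shift [0.6 0.4 8.2] turn -0.002
t 26.07 p [ 0.5006 -0.288   0.1183] yaw 166.6 tilt 0.03 F [-0.27  0.26 -1.81] w 0.273 g 35.0 q7 1.51
.5005,-.2875,.1124,166.75 shift [0.2 0.5 5.9] turn -0.003
```

```bash
python3 -m crank '[[[0,0,2,0,1],[0,0,1.5,0,1],[0,0,0,0,1],[0,0,0,0,1]]]' >/dev/null; python3 nav.py;python3 -m crank '[[[0,0,1,0,1],[0,0,0.8,0,1],[0,0,0,0,1],[0,0,0,0,1]]]' >/dev/null; python3 nav.py
```

```text
t 26.4 p [ 0.5005 -0.2878  0.1144] yaw 166.61 tilt 0.01 F [ 0.23  0.38 -1.28] w 0.276 g 35.0 q7 1.51
t 26.73 p [ 0.5006 -0.2879  0.113 ] yaw 166.61 tilt 0.02 F [-0.29  0.25  0.8 ] w 0.273 g 35.0 q7 1.51
```

Contact with the deck at the grasp height; releasing and backing off.

```bash
python3 -m crank '[[[0,0,0,0,0.3],[0,0,0,0,0],[0,0,0,0,-0.1],[0,0,0,0,-0.1],[0,0,0,0,-0.1],[0,0,0,0,-0.1],[0,0,0,0,-0.1]]]' >/dev/null; python3 nav.py;python3 -m crank '[[[0,0,-10,0,-0.1],[0,0,-25,0,-0.1],[0,0,-35,0,-0.1],[0,0,-35,0,-0.1],[0,0,-20,0,-0.1],[25,0,0,0,-0.1],[35,0,0,0,-0.1],[0,0,0,0,-0.1],[0,0,0,0,-0.1],[0,0,0,0,-0.1]]]' >/dev/null; python3 nav.py
python3 - <<'E'
from h import *
from bench import get_image
for n in("top","side"):
    g=get_image(n);np.savez(f"pics/{n}8.npz",**g)
for n,roi in(("side",(318,120,362,150)),("top",(400,208,430,240))):
    a,b=load(n,0),load(n,8)
    for c in("orange","deck"): print(n,c,[ (cen(mask(g,c,roi))[0].round(1).tolist(),cen(mask(g,c,roi))[1]) for g in(a,b) if mask(g,c,roi).sum()])
s=load("side",8)
b=big(mask(s,"orange",(320,120,362,158)));print("handle rect",cv2.minAreaRect(b),"before",cv2.minAreaRect(big(mask(load("side",0),"orange",(320,120,362,158)))))
for n,r in(("spool",(150,160,215,210)),("carton",(110,205,190,275)),("bottle",(235,120,265,178))):
    a0,b0=load("side",0)["pixels"],s["pixels"];x0,y0,x1,y1=r;print(n,np.abs(a0[y0:y1,x0:x1].astype(int)-b0[y0:y1,x0:x1]).mean().round(2))
E
```

```text
t 27.32 p [ 0.5006 -0.2879  0.1127] yaw 166.61 tilt 0.0 F [-0.44  0.32 -0.14] w 0.544 g 0.0 q7 1.51
t 28.15 p [ 0.4424 -0.2745  0.2386] yaw 166.55 tilt 0.12 F [-0.58 -0.1  -0.25] w 0.548 g 0.0 q7 1.73
side orange [([337.9, 139.1], 224), ([338.2, 138.5], 214)]
side deck [([326.0, 147.7], 3), ([324.8, 148.4], 5)]
top orange [([413.2, 221.9], 116), ([418.1, 217.2], 17)]
top deck [([414.0, 223.3], 453), ([415.6, 214.6], 197)]
handle rect ((338.0611572265625, 139.04148864746094), (11.101751327514648, 21.740930557250977), 7.594644546508789) before ((337.9276123046875, 139.3689727783203), (11.377232551574707, 21.50878143310547), 4.763641834259033)
spool 3.01
carton 2.35
bottle 2.26
```

The gauge is standing in its stand and upright, and the bystanders have not moved. The robot is clear, so I'm handing in.

```bash
python3 -c "
from bench import job
print(job.close_job())"
```

```text
the job is handed in; nothing more can be done
None
```

I closed the box with the lid flush, ran the seam from the green to the red mark in one stroke, stood the gauge back in its stand and handed the job in at about 28 s; the judge's verdict was not shown.

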